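# Unclamp the slide carrier: safety tab first, then the clamp lever

### The arm

A 7-joint arm with a two-finger parallel gripper is mounted at the origin on the work surface. World frame = base frame: x ahead of the robot, y to its left, z up, the work surface at z = 0. Lengths are in mm, angles in rad, forces in N, time in s.
With the tool pointing down it reaches from about 400 to 900 mm from the base axis. Payload 5.6 kg.
Tool frame: the origin (TCP) lies midway between the tips of the shut fingers; the grasp point (between the pads) lies 19 mm behind it; z points along the fingers, y is the line along which they close (so a half turn about z gives the same grasp; the last joint's range is limited). The gripper opens to 92 mm and grips with 3 to 60 N. Pads are 20 mm wide; open, the fingers measure 128 mm over their backs; the gripper's body (75 mm by 189 mm) begins 69 mm behind the grasp point.
Start: joints at [-1.217, 0.468, -0.012, 1.603, 0.006, 1.071, -0.056], TCP at [251.247, 599.487, 182.592] pointing down, gripper open.
Joint ranges: [-2.53, 2.53], [-0.31, 2.02], [-1.57, 1.55], [0.28, 2.44], [-1.29, 4.43], [0.15, 1.84], [-2.92, 2.92]. Speed limits (rad/s): [2.57, 2.57, 3.14, 3.14, 3.14, 3.14, 3.14].

### API

Orientations are given as a rotation vector (axis times angle).
In Python, from cell import robot, grip, kin, viewer gives the robot as it stands. Calls block until the motion is done:
- robot.movep(position, orientation): joint-space move of the TCP to a pose.
- robot.servo_line(position, feed=150, rotation=None): straight line of the TCP; rotation=None keeps the orientation; feed is the mean speed in mm/s.
- robot.goto_joints(angles): joint-space move.
- grip(opening, newtons=None): opening from 0.0 (shut) to 1.0 (fully open); newtons is the grip in N (None keeps the last); returns when the fingers have stopped.
- robot.hold(seconds).
- kin.ik(position, orientation): joint angles nearest the present ones, or None.
- robot.observe(): the state.
- viewer.read_camera(name): name is "scene" or "top" or "wrist"; returns the picture (384x512x3 uint8, red, green, blue); there is no depth.
- viewer.camera_info(name): a dict with "camera_matrix" (3x3 intrinsics, pixels), "R" (3x3) and "t" (3): a world point X has camera coordinates R X + t. Camera axes: x right, y down, z forward; pixel columns grow to the right and rows downward; lengths in mm; the calibration is good to about 2 mm. A picture is of the moment at which its call begins: read the wrist's pose just before it. camera_info takes no time and is no camera call; for the wrist camera it gives the pose at the moment of the call.
A pose or a line that the arm cannot do raises robot.IKError and nothing moves.
- robot.job_done(): hands the job in; it is judged then, once.
Trained networks look in the newest picture that a camera, given by its name, has taken for a name from the list of things; names that differ only in an ending like _2 or _b are one class to them, and where a whole thing is asked for, a point or a joint stands for the part that bears it (a point fixed in the world has none). Each returns a list of dicts, best first, with "confidence" (0 to 1); they miss things now and then, are a little off and sometimes report something else, mostly with a low value. They report only what shows in the picture. A call takes as long as a camera call. They do not tell look-alikes from the thing itself.
- viewer.silhouettes(name, camera): "mask" (384x512 bool, what is visible of it).
- viewer.pinpoint(name, camera): "at" ([x, y, z] in mm, in the coordinates of the camera as it stood for that picture, good to about 4 mm: a listed point, or the origin of a listed thing).
The state is a dict: "t": time; "joints": joint angles; "joint_velocities": joint speeds; "joint_torque": joint torques, N m; "tcp_pos": TCP position; "tcp_rot": TCP orientation; "contact_force": force on the tool from outside, world axes, zero at the start; "wrist_torque": the same for the moment, N m; "grip_width": opening from 0.0 (shut) to 1.0 (fully open); "grip_force": force on a finger pad.
Only numpy, scipy, OpenCV 4.12 (cv2) and the standard library are available. Lean on these libraries where they do the work, as an engineer would, in place of code of your own. Each camera call takes 0.05 s, during which the arm holds its last target. There are 200 camera calls.

### The job

Unclamp the slide carrier on the green sample stage so that it can be changed: push the small black safety tab along its slide way towards the lock housing, gently, until you feel it fully home against its stop, then lift the clamp lever by its handle until it stands upright, and let go. Do not force the tab or wrench the lever while it is still locked, and leave the carrier and everything else on the table where it lies.

Things in the scene. Friction and masses are not known exactly. Their poses are not given: they have to be found in the camera images.
- stage: green printed sample stage plate on four short black posts, 210 (x) x 170 (y) mm, screwed to the table, its top 40 mm above the table. Origin: centre of the plate at table height. Its +x points from the lever's handle towards the lever's hinge, +y to the left of that, z up. Place and yaw (within 0.45 rad) vary.
- tab: safety tab: upright black block with ribbed top, 18 (x) x 20 (y) x 18 (z) mm, on a steel slide way 6 mm high and 24 mm wide on the stage's right side (stage y -62 mm), in front of the lock housing. Origin: centre of its underside, 6 mm above the plate; axes of the stage. It slides only along stage +x against about 5 N of friction and stays where it is left. Starts engaged.
- tab_push (a point): centre of the tab's -x face, where it is pushed; 45 mm of plate free before it. After 11 to 39 mm (differs, not measured) the tab meets a hidden spring plunger (1 to 3 N more) and must press it in 4 mm, to a hard stop at about 8 N in all; the lock is drawn only in the last 1.5 mm. Feel for the stop: home at 10 to 13 N of push, broken above 17 N.
- lock_housing: fixed black block 50 (x) x 46 (y) x 34 (z) mm behind the tab, right of the lever. Origin: centre of its underside on the plate; axes of the stage. While the tab is engaged its steel cross bolt holds the lever's side lug down (0.05 rad of play); freed, it draws 9 mm aside. It is damaged by more than 45 N on housing or bolt (about 15 N of pull at the handle).
- lever (a joint): angle of the clamp lever, rad: 0 lying flat over the carrier (start), 1.45 upright against its stop. Rotates about stage y: the handle rises and swings to stage +x. Stays where it is left (friction; about 3 N at the handle).
- lever_grip (a point): grip point in the lever's black handle, 113 mm from the hinge and, at angle 0, 8 mm above it. Handle: block 14 (stage y) x 26 x 24 mm, centred 2 mm below this point; plate 46 mm below, tab's top 22 mm below and 45 mm aside. The bar behind it is 12 mm wide, 9 mm thick. Pinched across stage y from above, the handle turns between the pads as it is carried round the hinge.
- lever_hinge (a point): the lever's hinge axis (along stage y), at stage x 78, y 0, z 78 mm above the table; does not move. Two aluminium cheeks 8 mm thick stand beside it up to z 92 mm, outer faces at y +-17.5 mm.
- carrier: loose black slide carrier with a glass slide, 76 x 54 x 5 mm, lying on the stage under the lever's foot between two 4 mm rails. Origin: centre of its underside. Leave it where it is.
- objective: steel microscope objective standing on the table, 30 mm across, 47 mm tall; bystander. Origin: centre of underside.
- driver: screwdriver with black handle lying on the table, 170 mm long; bystander.
- screw_jar: small clear jar with black cap, 44 mm across, 50 mm tall; bystander. Origin: centre of underside.
- bracket: green printed angle bracket, 60 x 40 x 51 mm; bystander. Origin: centre of underside.
- tissue_pack: white pack of lens tissue, 110 x 70 x 22 mm; bystander. Origin: centre of underside.
- post_holder: black round post holder on a 45 mm foot, 83 mm tall; bystander. Origin: centre of underside.
- filter_box: flat grey filter box, 60 x 60 x 20 mm; bystander. Origin: centre of underside.
There are look-alikes about, which are no part of the job. Of the things that look like the carrier, the middle-sized one is meant.

How it is judged (in metres and radians):
On the way, in this order (a step that is already met when the one before it is completed fails the run):
1. the safety tab has been pushed at least 12 mm along its slide way while the lever lies flat (distance of tab from where it was at the start of the episode above 0.012 m and value of joint lever below 0.12 rad), for 0.2 s.
2. the clamp lever stands up, over 1.2 rad (value of joint lever above 1.2 rad), for 0.2 s.
At the end, for the whole second after the job is handed in: The lever stands at more than 1.2 rad (upright is 1.45) and is at rest, the tab is still pushed in (more than 12 mm from its start), the carrier lies still within 6 mm of where it was (value of joint lever above 1.2 rad and velocity of joint lever between -0.05 and 0.05 rad/s and distance of tab from where it was at the start of the episode above 0.012 m and distance of carrier from where it was at the start of the episode below 0.006 m and linear speed of carrier below 0.02 m/s); the robot touches nothing.
It fails at once if more than 17 N on the safety tab (contact force between any of the fingers, the arm and tab above 17 N).
It fails at once if the lever wrenched against the lock, or the housing pushed, with more than 45 N (contact force between lock_housing and anything else above 45 N).
It fails at once if the carrier shoved more than 6 mm (distance of carrier from where it was at the start of the episode above 0.006 m).
It fails at once if a bystander moved more than 20 mm (distance of any of objective, driver, screw_jar, bracket, tissue_pack, post_holder, filter_box from where it was at the start of the episode above 0.02 m).
It also fails if it takes over 51 s, if anything falls off the work surface, if the arm or the gripper's body presses on something with over 40 N, if the wrist force passes 120 N, or if a joint passes its speed limit or range.

## Working session

There is one attempt and no reset: what is moved stays moved. The work goes in short steps, each a Python script; the robot and the scene stay as the last script left them, time stands still between calls to the robot, and variables do not carry over. Pictures are saved under pics/ and viewed, at most 10 in all, crops included, and the job is handed in when it is done.

```bash
ls; mkdir -p pics; cat > h.py <<'E'
import numpy as np, cv2
from cell import robot, grip, kin, viewer
from scipy.spatial.transform import Rotation as R
def w(cam, p, ci=None):
    ci=ci or viewer.camera_info(cam); return np.array(ci["R"]).T@(np.array(p)-np.array(ci["t"]))
def px(cam,X):
    ci=viewer.camera_info(cam); c=np.array(ci["camera_matrix"])@(np.array(ci["R"])@np.array(X)+np.array(ci["t"])); return c[:2]/c[2]
E
python3 - <<'E'
from h import *
for c in ["top","scene"]:
    im=viewer.read_camera(c); cv2.imwrite(f"pics/{c}0.png",cv2.resize(im[:,:,::-1],(800,600)))
    for n in ["stage","tab","tab_push","lock_housing","lever_grip","lever_hinge","carrier"]:
        for d in viewer.pinpoint(n,c)[:4]:
            X=w(c,d["at"]); print(c,n,round(d["confidence"],2),X.round(0),px(c,X).round(0))
o=robot.observe(); print(o["t"],o["tcp_pos"],o["tcp_rot"],o["contact_force"])
E
```

```text
pics
top stage 0.77 [561.  12.   1.] [245. 185.]
top tab 0.71 [634. -19.  82.] [257. 155.]
top tab 0.41 [497. -22.  44.] [257. 207.]
top tab 0.26 [734. 318.   5.] [139. 124.]
top tab 0.18 [ 688. -338.   -1.] [367. 142.]
top tab_push 0.55 [532.  27.  87.] [240. 192.]
top tab_push 0.52 [484. -18.  53.] [256. 211.]
top lock_housing 0.67 [584. -47.  41.] [267. 175.]
top lever_grip 0.63 [534.  26.  84.] [240. 192.]
top lever_hinge 0.69 [635. -19.  80.] [257. 154.]
top lever_hinge 0.15 [ 693. -339.    1.] [367. 140.]
top carrier 0.77 [524. 261.  -1.] [158. 197.]
top carrier 0.76 [558.  17.  37.] [243. 185.]
top carrier 0.61 [344.  -1.   0.] [249. 262.]
scene stage 0.79 [562.  17.  -1.] [258. 210.]
scene stage 0.68 [555.  23.  40.] [261. 200.]
scene tab 0.51 [491. -23.  43.] [263. 176.]
scene tab 0.47 [563.  15.  -3.] [257. 210.]
scene tab_push 0.4 [485. -16.  55.] [266. 174.]
scene lock_housing 0.54 [577. -52.  35.] [234. 192.]
scene lever_grip 0.88 [533.  23.  88.] [267. 183.]
scene lever_hinge 0.84 [633. -22.  74.] [228. 201.]
scene carrier 0.92 [553.  24.  38.] [262. 200.]
scene carrier 0.71 [527. 258.   0.] [341. 249.]
scene carrier 0.55 [342.  -0.   2.] [300. 160.]
scene carrier 0.5 [396. 372.  -4.] [405. 241.]
0.8 [251.25481971 599.5084372  182.62606947] [6.19278163e-01 3.07987558e+00 1.14972017e-04] [ 0.49576969  0.07366614 -0.397748  ]
```

View pics/top0.png

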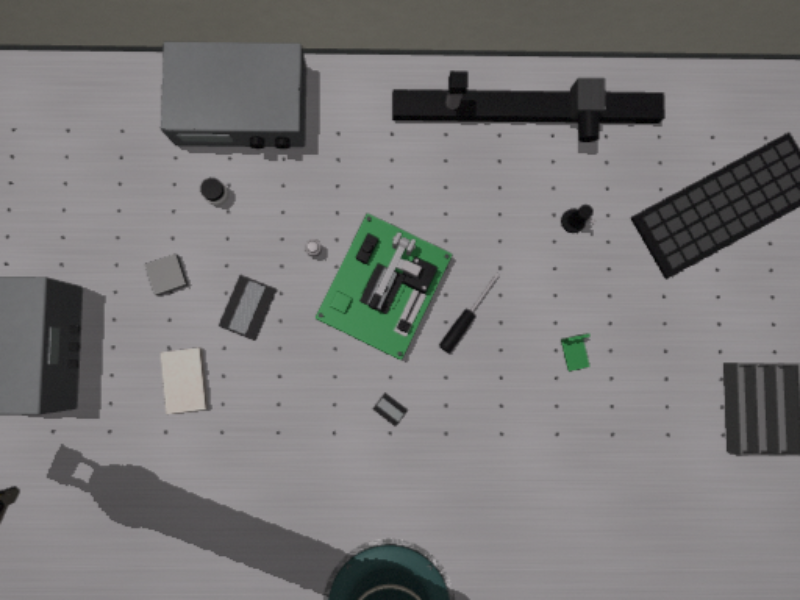

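View pics/scene0.png

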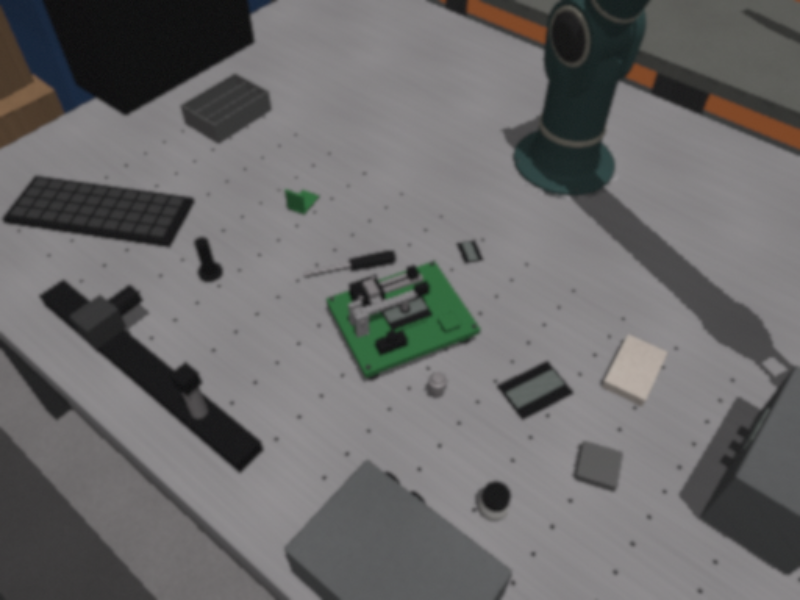

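The carrier look-alikes in the top picture (800x600) are the large one at (248,306), the one on the stage at (385,285) and the small one at (390,408). The stage one is middle-sized and lies under the lever, so it is the one meant. The tab is at (403,325), the handle at (378,300), the hinge at (403,242) and the housing at (420,275). The black block at (368,247) on the stage's left is a decoy. Next I move in for a closer wrist look.

```bash
cat >> h.py <<'E'
def rot(yaw): # tool down, tool y along stage -y/+y
    M=np.array([[np.cos(yaw),np.sin(yaw),0],[np.sin(yaw),-np.cos(yaw),0],[0,0,-1]]); 
    return R.from_matrix(M).as_rotvec()
def rots(yaw):
    r=robot.observe()["joints"]; out=[]
    for k in (0,np.pi):
        q=kin.ik([540,0,200],rot(yaw+k)); 
        if q is not None: out.append((abs(q[6]),k))
    return rot(yaw+min(out)[1]),min(out)
E
python3 - <<'E'
from h import *
ro,i=rots(-0.427); print(i)
robot.movep([500,20,260],ro)
ci=viewer.camera_info("wrist"); im=viewer.read_camera("wrist"); cv2.imwrite("pics/w0.png",cv2.resize(im[:,:,::-1],(800,600)))
for n in ["stage","tab","tab_push","lock_housing","lever_grip","lever_hinge","carrier"]:
    for d in viewer.pinpoint(n,"wrist")[:3]:
        X=w(0,d["at"],ci); print(n,round(d["confidence"],2),X.round(1),px("wrist",X).round(0)*1.5625)
o=robot.observe(); print(o["t"],o["tcp_pos"],o["contact_force"],o["joints"])
E
```

```text
(np.float64(1.2168367732201018), 3.141592653589793)
stage 0.83 [562.2  10.8  -1.8] [409.375 303.125]
stage 0.69 [ 687.4 -337.3    4.2] [203.125 496.875]
tab 0.53 [491.  -25.9  44.3] [351.5625 268.75  ]
tab_push 0.6 [484.  -18.2  61.6] [353.125 262.5  ]
tab_push 0.59 [7.323e+02 3.198e+02 4.000e-01] [710.9375 326.5625]
lock_housing 0.77 [575.1 -48.1  40.3] [367.1875 345.3125]
lever_grip 0.77 [529.7  24.4  85.5] [412.5    292.1875]
lever_hinge 0.77 [632.3 -20.7  76.1] [412.5   396.875]
carrier 0.74 [343.1   4.4  -2.6] [320.3125 121.875 ]
carrier 0.67 [522.7 256.9  -1.3] [604.6875 181.25  ]
3.4667 [500.00972628  20.16384334 259.94505853] [ 0.00660522 -0.29044401 -0.62781946] [-0.53230181  0.12891087  0.47160464  1.89538034 -0.06450263  1.13212754
  1.10749023]
```

View pics/w0.png

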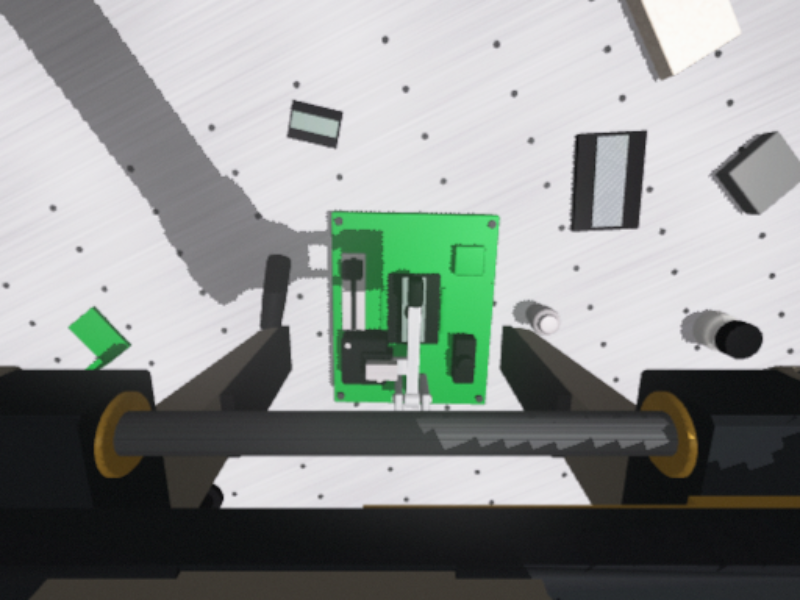

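The wrist picture (800x600) agrees with the detections: tab at (352,268) in front of the housing at (366,350), handle at (414,292), and the carrier at (414,305) under the lever. The decoy block is at (462,358). Next I fit the stage pose from the green plate and move to the pre-push pose.

```bash
python3 - <<'E'
from h import *
ci=viewer.camera_info("wrist"); im=cv2.imread("pics/w0.png"); hsv=cv2.cvtColor(im,cv2.COLOR_BGR2HSV)
m=cv2.inRange(hsv,(45,120,60),(80,255,255)); 
c=max(cv2.findContours(m,0,2)[0],key=cv2.contourArea)[:,0,:]/1.5625
K,Rm,t=[np.array(ci[k]) for k in("camera_matrix","R","t")]
rays=(Rm.T@np.linalg.inv(K)@np.c_[c,np.ones(len(c))].T).T; C=-Rm.T@t
P=C+rays*((40-C[2])/rays[:,2])[:,None]
print("rect",cv2.minAreaRect(P[:,:2].astype(np.float32)))
# fit on pinpoints: stage pose
S=np.array([[78,0],[78,0],[78,0],[-35,0],[-35,0],[-35,0],[0,0],[0,0],[0,0]]);W=np.array([[635,-19],[633,-22],[632.3,-20.7],[534,26],[533,23],[529.7,24.4],[561,12],[562,17],[562.2,10.8]])
A,_=cv2.estimateAffinePartial2D(S.astype(float),W.astype(float)); print(A,np.arctan2(A[1,0],A[0,0]))
U,_,V=np.linalg.svd((S-S.mean(0)).T@(W-W.mean(0))); r=V.T@U.T; print(np.arctan2(r[1,0],r[0,0]),W.mean(0)-r@S.mean(0))
E
```

```text
rect ((561.016357421875, 11.087921142578125), (168.38473510742188, 208.2274169921875), 64.49596405029297)
[[ 8.98871783e-01  4.02213868e-01  5.62316173e+02]
 [-4.02213868e-01  8.98871783e-01  1.03483986e+01]] -0.42074401012643897
-0.4225063104841436 [562.72708124  11.59957193]
```

```bash
cat >> h.py <<'E'
YAW=-0.44; C0=np.array([561.3,11.2]); c,s=np.cos(YAW),np.sin(YAW); RS=np.array([[c,-s],[s,c]])
def st(x,y,z): return np.r_[C0+RS@[x,y],z]
def fs(o): return RS.T@np.array(o["contact_force"])[:2]
ROT=rot(YAW+np.pi)
E
python3 - <<'E'
from h import *
grip(0.0,20)
robot.movep(st(-84,-62,130),ROT)
robot.servo_line(st(-84,-62,52),feed=80)
robot.hold(.2)
im=viewer.read_camera("wrist"); cv2.imwrite("pics/w1.png",cv2.resize(im[:,:,::-1],(800,600)))
f=[robot.observe()["contact_force"] for _ in range(3)]
np.save("f0.npy",f[-1]); o=robot.observe(); print(o["t"],o["tcp_pos"],st(-84,-62,52),f)
t=o["t"]; robot.servo_line(st(-83.5,-62,52),feed=10); print(robot.observe()["t"]-t, fs(robot.observe()))
E
```

```text
6.8083 [459.14527788  -9.03303201  52.31724542] [458.89261346  -9.11568805  52.        ] [array([ 0.67426568,  0.12474767, -0.01293662]), array([ 0.67426568,  0.12474767, -0.01293662]), array([ 0.67426568,  0.12474767, -0.01293662])]
0.25 [ 0.55237269 -0.21675184]
```

View pics/w1.png

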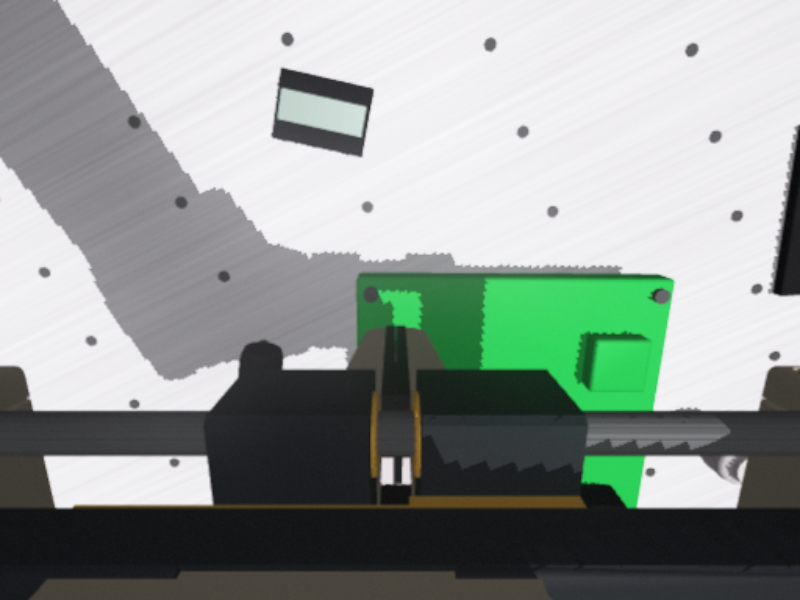

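The shut fingertips at (395,330) are over the plate in line with the tab, which the gripper hides, and the screwdriver at (260,360) is clear. Now I push in short steps with the force watched.

```bash
python3 - <<'E'
from h import *
f0=RS.T@np.load("f0.npy")[:2]
def F():return -(fs(robot.observe())-f0)[0]
x=-83.5; xc=None; log=[]
while x<-55 and xc is None:
    x+=1; robot.servo_line(st(x,-62,52),feed=10); f=F(); log.append((x,round(f,2)))
    if abs(f)>2: xc=x
if xc:
    while x<xc+9 and abs(f)<9:
        x+=1; robot.servo_line(st(x,-62,52),feed=10); f=F(); o=robot.observe(); log.append((x,round(f,2),round((RS.T@(o["tcp_pos"][:2]-C0))[0],2),(np.array(o["contact_force"])-np.load("f0.npy")).round(1)[1:]))
print(*log,sep="\n"); print(robot.observe()["t"],xc)
E
```

```text
(-82.5, np.float64(0.21))
(-81.5, np.float64(-0.26))
(-80.5, np.float64(1.8))
(-79.5, np.float64(0.06))
(-78.5, np.float64(0.73))
(-77.5, np.float64(0.15))
(-76.5, np.float64(1.28))
(-75.5, np.float64(0.53))
(-74.5, np.float64(0.73))
(-73.5, np.float64(0.71))
(-72.5, np.float64(1.94))
(-71.5, np.float64(0.77))
(-70.5, np.float64(0.53))
(-69.5, np.float64(0.96))
(-68.5, np.float64(0.17))
(-67.5, np.float64(1.01))
(-66.5, np.float64(0.64))
(-65.5, np.float64(0.72))
(-64.5, np.float64(0.36))
(-63.5, np.float64(1.35))
(-62.5, np.float64(0.72))
(-61.5, np.float64(0.5))
(-60.5, np.float64(0.86))
(-59.5, np.float64(-0.32))
(-58.5, np.float64(0.6))
(-57.5, np.float64(0.32))
(-56.5, np.float64(0.33))
(-55.5, np.float64(0.34))
(-54.5, np.float64(0.53))
14.3083 None
```

```bash
python3 - <<'E'
from h import *
ims=[]
for c in("scene","top"):
    im=viewer.read_camera(c); u,v=px(c,st(-40,-62,60)).astype(int); ims.append(cv2.resize(im[v-50:v+50,u-65:u+65,::-1],(390,300),interpolation=cv2.INTER_CUBIC))
    for n in("tab","tab_push"):
        for d in viewer.pinpoint(n,c)[:2]:
            X=w(c,d["at"]); print(c,n,round(d["confidence"],2),(RS.T@(X[:2]-C0)).round(1),X[2].round())
cv2.imwrite("pics/c1.png",cv2.resize(np.hstack(ims),(780,300)))
E
```

```text
scene tab 0.69 [-148.6  368.3] -6.0
scene tab 0.42 [-50.5 -62.5] 45.0
scene tab_push 0.72 [-34.8   0.1] 87.0
scene tab_push 0.53 [-55.2 -53.4] 55.0
```

View pics/c1.png

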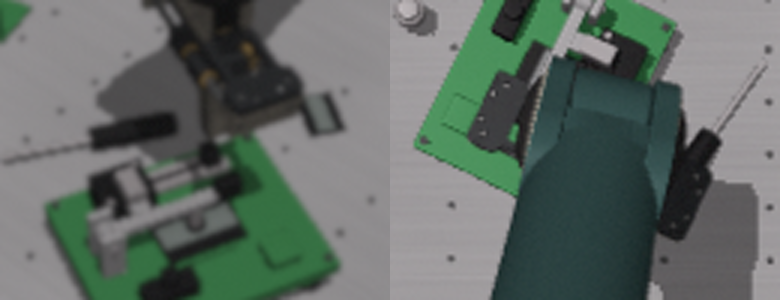

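```bash
python3 - <<'E'
from h import *
o=robot.observe(); p=o["tcp_pos"]; print(o["t"],(RS.T@(p[:2]-C0)),p[2],R.from_rotvec(o["tcp_rot"]).as_matrix().round(3),o["grip_width"],np.array(o["contact_force"])-np.load("f0.npy"),o["wrist_torque"])
print(px("scene",p),px("scene",st(-59,-62,55)),px("scene",st(-40,-62,60)))
im=viewer.read_camera("scene"); u,v=px("scene",p).astype(int)
cv2.imwrite("pics/c2.png",cv2.resize(im[v-30:v+30,u-40:u+40,::-1],(640,480),interpolation=cv2.INTER_CUBIC)); print(u,v)
E
```

```text
14.6083 [-54.52801858 -62.00383564] 51.999618965062346 [[-0.905  0.426 -0.   ]
 [ 0.426  0.905  0.   ]
 [ 0.     0.    -1.   ]] 0.006557007417521727 [-0.38955724  0.09889544  1.21986758] [0.0273854  0.02024611 0.02590376]
[264.44564859 173.32674971] [265.94524914 172.07135146] [259.69279492 173.085996  ]
264 173
```

View pics/c2.png

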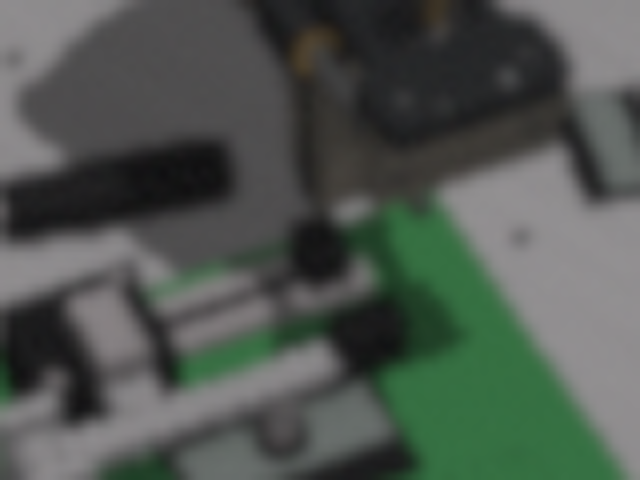

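The scene crop still shows the tab at about (320,245), unmoved, though the reported TCP should already be at its face. I overlay projections on one composite to find out why.

```bash
python3 - <<'E'
from h import *
o=robot.observe(); p=np.array(o["tcp_pos"])
def crop(im,u,v,r,mk,cam):
    a=cv2.resize(im[v-r:v+r,u-r:u+r],(390,390),interpolation=cv2.INTER_CUBIC); k=390/(2*r)
    for X,col in mk:
        q=(px(cam,X)-[u-r,v-r]+.5)*k; cv2.circle(a,tuple(int(i) for i in q),3,col,1)
    return a
s0=cv2.resize(cv2.imread("pics/scene0.png"),(512,384),interpolation=cv2.INTER_AREA)
s1=viewer.read_camera("scene")[:,:,::-1].copy()
mk=[(p,(0,0,255)),(p+[0,0,60],(0,0,255)),(p+[0,0,88],(0,255,255))]+[(st(x,y,64),(255,0,0)) for x in(-60,-42) for y in(-72,-52)]
a=crop(s0,264,173,26,mk,"scene");b=crop(s1,264,173,26,mk,"scene")
wi=viewer.read_camera("wrist")[:,:,::-1].copy(); wu,wv=px("wrist",p).astype(int); print("wrist tcp",wu,wv)
print([px("wrist",st(x,-62,64)).round() for x in(-60,-42)])
cv2.imwrite("pics/d.png",np.hstack([a,b]))
d=cv2.absdiff(cv2.GaussianBlur(s0,(3,3),0),cv2.GaussianBlur(s1,(3,3),0)).max(2); print(d[160:190,250:280:2])
E
```

```text
wrist tcp 253 206
[array([254., 205.]), array([254., 227.])]
[[ 36  45  54  56  59  77  96  89  86  89  95 102 104 101  95]
 [ 26  39  53  57  58  76  95  88  84  86  91  95  97  94  89]
 [ 18  33  51  57  59  76  95  88  80  83  88  88  88  87  84]
 [ 14  29  49  57  60  75  97  87  79  81  86  85  85  84  84]
 [ 12  26  48  57  59  73  96  87  78  80  86  85  86  82  78]
 [ 10  25  47  56  58  71  94  88  78  79  85  86  84  75  63]
 [ 10  26  48  56  57  67  90  86  75  73  77  80  75  59  39]
 [ 10  29  50  55  56  63  82  80  64  54  62  66  56  36  16]
 [ 14  33  53  56  56  58  69  67  43  29  42  46  32  16   3]
 [ 26  42  54  56  56  52  54  46  22  18  32  27  13   4   4]
 [ 41  50  56  57  54  45  37  28  15  22  34  21   3   3   6]
 [ 52  55  57  56  52  37  23  16  16  30  39  20   2   5   6]
 [ 56  57  56  54  48  29  12   9  16  31  39  22   2   5   5]
 [ 56  55  54  52  44  24   6   3  10  24  38  25   0   5   6]
 [ 53  51  50  49  42  21   3   0   5  14  33  30   4   5   6]
 [ 44  43  45  47  41  21   4   0   2   5  26  33  10   4   6]
 [ 28  27  36  43  41  23   4  
[... 151 characters left out ...]
0   4]
 [  7   5   2  16  35  21   2   5   4   3  15  30  35  31  13]
 [  5   2   1   7  31  24   3   4   5   8  16  24  34  38  24]
 [  3   4   6   1  26  27  13  11  12  12  13  16  29  40  33]
 [  5   7   8   3  22  31  26  22  15  10   6   8  25  39  39]
 [  8   8   8   3  21  35  34  27  12   4   2   4  22  38  41]
 [  8   7   5   2  22  37  35  23   7   1   2   2  21  38  42]
 [  8   5   4   1  23  33  26  13   3   1   1   3  22  38  40]
 [  5   5   6   1  18  20  11   5   0   1   1   5  23  34  32]
 [  5   6   6   2   9   5   7   8   3   0   3   8  20  24  18]
 [  6   6   6   5   6   8   9  10   4   1   5   8  12  11   5]
 [  5   5   6   8   8   8   8   8   4   2   6   4   2   1   3]]
```

View pics/d.png

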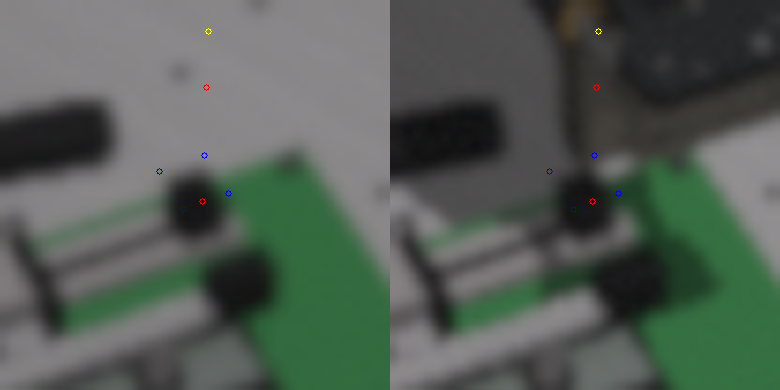

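The tab is unmoved at (193,208) in the left picture and (585,208) in the right. The finger column ends directly behind it at (585,170). The finger is narrow, and the tab estimates (x of -44 to -50) allow contact still ahead, so I keep going with a force guard.

```bash
cat > push.py <<'E'
from h import *
import sys,json
f0=RS.T@np.load("f0.npy")[:2]
def F():
    o=robot.observe(); return -(fs(o)-f0)[0],o
def step(x):
    robot.servo_line(st(x,-62,52),feed=15); f,o=F(); print(round(x,2),round(f,2),(fs(o)-f0)[1].round(2),round((RS.T@(o["tcp_pos"][:2]-C0))[0],2),round(o["t"],2)); return f
E
python3 - <<'E'
from push import *
x=-54.5
while x<-40:
    x+=1; f=step(x)
    if abs(f)>3: break
E
```

```text
-53.5 1.0 -0.75 -53.42 15.01
-52.5 0.43 0.33 -52.41 15.26
-51.5 -0.06 -0.62 -51.42 15.51
-50.5 0.45 -0.58 -50.42 15.76
-49.5 1.67 -0.06 -49.4 16.01
-48.5 0.83 0.29 -48.42 16.26
-47.5 1.01 0.34 -47.43 16.51
-46.5 0.3 0.01 -46.44 16.76
-45.5 0.46 -0.2 -45.42 17.01
-44.5 0.76 -0.36 -44.46 17.26
-43.5 -0.47 -0.71 -43.44 17.51
-42.5 0.77 0.07 -42.44 17.76
-41.5 0.58 0.14 -41.39 18.01
-40.5 0.45 0.23 -40.45 18.26
-39.5 -0.05 -0.24 -39.44 18.51
```

```bash
python3 - <<'E'
from h import *
o=robot.observe(); p=np.array(o["tcp_pos"])
s1=viewer.read_camera("scene")[:,:,::-1].copy()
for n in("tab","tab_push","lever_grip"):
    for d in viewer.pinpoint(n,"scene")[:3]:
        X=w("scene",d["at"]); print(n,round(d["confidence"],2),(RS.T@(X[:2]-C0)).round(1),X[2].round(),px("scene",X).round(1))
u,v,r=262,170,30
s0=cv2.resize(cv2.imread("pics/scene0.png"),(512,384),interpolation=cv2.INTER_AREA)
f=lambda im:cv2.resize(im[v-r:v+r,u-r:u+r],(390,390),interpolation=cv2.INTER_CUBIC)
b=f(s1)
for X,c in[(p,(0,0,255)),(p+[0,0,30],(0,255,255)),(p+[0,0,60],(0,255,255))]:
    q=(px("scene",X)-[u-r,v-r]+.5)*390/(2*r); cv2.circle(b,tuple(int(i) for i in q),3,c,1)
cv2.imwrite("pics/e.png",np.hstack([f(s1),b]))
ci=viewer.camera_info("scene"); print("cam pos stage",(lambda C:(RS.T@(C[:2]-C0),C[2]))(-np.array(ci["R"]).T@np.array(ci["t"])))
E
```

```text
tab 0.6 [ 40.1 -51.1] 40.0 [234.4 190.5]
tab 0.39 [-46.4 -60.9] 42.0 [261.9 177. ]
tab 0.17 [  44.8 -359.4] -3.0 [193.3 130.6]
tab_push 0.37 [-55.6 -57.6] 56.0 [265.6 173.3]
tab_push 0.34 [-33.    0.1] 87.0 [268.  183.3]
lever_grip 0.8 [-34.2  -1.4] 88.0 [268.1 182.6]
cam pos stage (array([328.33874838, 662.25001915]), np.float64(979.3045330651538))
```

View pics/e.png

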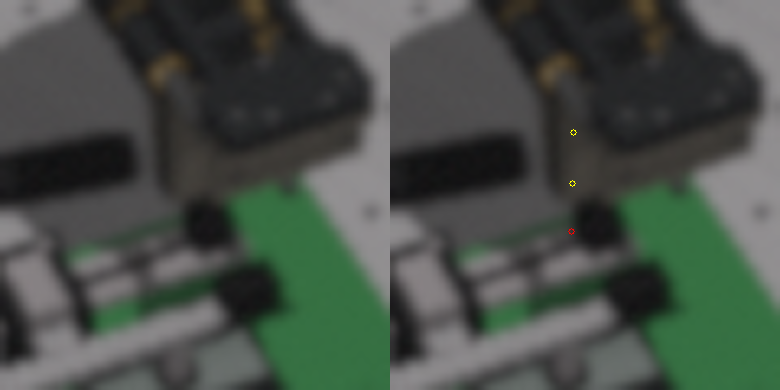

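The overlay puts the reported TCP (red, 571,231) on visible slide way, while the fingers end at about (575,195). So the fingertips sit higher than the TCP and passed above the tab. I check that against the wrist projection.

```bash
python3 - <<'E'
from h import *
o=robot.observe(); p=np.array(o["tcp_pos"])
for k in range(-10,50,10): print(k,px("wrist",p+[0,0,k]).round(1), [px("wrist",p+np.r_[RS@[-10,s],k]).round(0) for s in(-18,18)],px("scene",p+[0,0,k]).round(1))
print(o["grip_width"])
im=cv2.imread("pics/w1.png"); print(im[300:400:5,395].tolist()); print(im[335,330:470:8].tolist()); print(im[360,330:470:8].tolist())
E
```

```text
-10 [253.9 203. ] [array([232., 191.]), array([276., 191.])] [259.4 177.5]
0 [254.  206.6] [array([231., 195.]), array([277., 195.])] [259.5 175.1]
10 [254.  210.7] [array([230., 198.]), array([278., 198.])] [259.5 172.6]
20 [254.1 215.1] [array([229., 202.]), array([279., 202.])] [259.6 170.2]
30 [254.1 220. ] [array([228., 206.]), array([281., 206.])] [259.6 167.7]
40 [254.2 225.5] [array([226., 211.]), array([282., 211.])] [259.7 165.1]
0.005436389474624145
[[103, 213, 65], [103, 212, 64], [97, 206, 60], [98, 205, 59], [98, 210, 59], [72, 145, 49], [47, 71, 40], [46, 69, 37], [41, 60, 36], [37, 50, 33], [40, 48, 38], [46, 50, 46], [45, 49, 44], [29, 34, 29], [27, 33, 27], [27, 33, 27], [27, 31, 27], [27, 31, 27], [30, 32, 29], [32, 33, 30]]
[[144, 141, 143], [145, 141, 143], [146, 143, 143], [147, 144, 143], [61, 109, 49], [71, 79, 80], [72, 80, 80], [46, 52, 45], [43, 63, 37], [35, 41, 33], [68, 79, 77], [69, 80, 78], [65, 87, 69], [53, 114, 33], [52, 114, 32], [53, 116, 33], [50, 114, 30], [51, 116, 30]]
[[238, 236, 237], [238, 235, 237], [191, 186, 188], [72, 78, 80], [70, 77, 78], [68, 76, 78], [68, 76, 78], [33, 38, 33], [40, 45, 40], [30, 36, 28], [65, 74, 75], [64, 74, 74], [65, 75, 75], [64, 76, 74], [51, 105, 38], [48, 112, 27], [49, 112, 27], [49, 112, 28]]
```

Both views put the real tip of the shut fingers about 20 mm behind the TCP, so they cleared the tab's top at z 64. I retreat, go down to TCP z 30 (tips at about z 50) with a z-force check, and push again.

```bash
sed -i 's/-62,52),feed=15/-62,ZP),feed=15/; s/^import sys,json/ZP=30/' push.py
python3 - <<'E'
from push import *
robot.servo_line(st(-84,-62,52),feed=60)
robot.servo_line(st(-84,-62,40),feed=30); print(np.array(robot.observe()["contact_force"])-np.load("f0.npy"))
fz=0
for z in(37,34,32,30):
    robot.servo_line(st(-84,-62,z),feed=20); fz=(np.array(robot.observe()["contact_force"])-np.load("f0.npy"))[2]; print(z,fz)
    if abs(fz)>4: break
else:
    x=-84
    while x<-48:
        x+=1.2; f=step(x)
        if abs(f)>3: break
E
```

```text
[ 0.05078875 -0.34227142 -0.86918325]
37 0.7515952274262523
34 -0.037276250217172374
32 0.3283021783105017
30 0.45096916244622043
-82.8 1.23 0.25 -82.63 21.5
-81.6 0.95 -0.0 -81.51 21.75
-80.4 0.89 0.0 -80.31 22.0
-79.2 1.19 -0.63 -79.1 22.25
-78.0 0.87 -0.29 -77.88 22.5
-76.8 -0.26 -0.73 -76.71 22.75
-75.6 0.54 -0.5 -75.5 23.0
-74.4 0.58 -0.39 -74.29 23.25
-73.2 0.42 -0.33 -73.11 23.5
-72.0 1.23 -0.1 -71.93 23.75
-70.8 0.2 -0.75 -70.7 24.0
-69.6 0.5 -0.89 -69.56 24.25
-68.4 3.99 -0.83 -69.31 24.5
```

Contact is at TCP x -69.3 with soft control of about 4.4 N/mm, so 1 mm steps are safe. I continue to the stop.

```bash
python3 - <<'E'
from push import *
x=-68.4; f=4
while x<-69.3+50:
    x+= 2 if (x<-60 and f<6) else (1.3 if f<6.2 else 0.7 if f<8.7 else 0.4)
    f=step(x)
    if f>10.3:
        robot.hold(.1); f,_=F(); print("re",f)
        if f>10.3: break
E
```

```text
-66.4 4.74 -0.23 -67.31 24.78
-64.4 5.19 -1.02 -64.9 25.07
-62.4 5.89 0.39 -62.62 25.35
-60.4 4.96 0.39 -60.51 25.63
-58.4 4.63 -1.57 -58.42 25.92
-57.1 4.7 -0.04 -57.18 26.17
-55.8 5.69 -1.45 -55.83 26.42
-54.5 5.29 -0.01 -54.53 26.67
-53.2 3.9 -1.27 -53.2 26.92
-51.9 4.77 -0.76 -51.9 27.17
-50.6 4.92 -1.3 -50.57 27.42
-49.3 4.75 -1.31 -49.28 27.67
-48.0 4.53 -1.53 -47.98 27.92
-46.7 5.02 -1.24 -46.68 28.17
-45.4 4.65 -1.92 -45.41 28.42
-44.1 4.89 -1.45 -44.09 28.67
-42.8 6.06 -0.98 -43.13 28.92
-41.5 6.28 -1.64 -42.16 29.17
-40.8 7.81 -1.74 -41.7 29.42
-40.1 7.24 -2.71 -41.15 29.67
-39.4 7.68 -2.44 -40.59 29.92
-38.7 8.29 -1.24 -40.04 30.17
-38.0 7.46 -2.18 -39.45 30.42
-37.3 9.02 -2.61 -39.29 30.67
-36.9 8.93 -1.96 -39.27 30.92
-36.5 11.06 -2.03 -39.23 31.17
re 10.737869276210546
```

The hard stop is at -39.25, after 30 mm of travel with 4 mm of it against the plunger, at about 11 N, so the tab is home. Next I back off and grip the lever handle.

```bash
python3 - <<'E'
from push import *
robot.servo_line(st(-55,-62,30),feed=80)
robot.servo_line(st(-55,-62,125),feed=200)
grip(0.43,20)
robot.servo_line(st(-35,-0.5,125),feed=200)
robot.servo_line(st(-35,-0.5,80),feed=150)
im=viewer.read_camera("wrist"); cv2.imwrite("pics/g.png",cv2.resize(im[:,:,::-1],(800,600)))
robot.servo_line(st(-35,-0.5,50),feed=60)
o=robot.observe(); print(o["t"],o["grip_width"],np.array(o["contact_force"])-np.load("f0.npy"))
grip(0.0,20)
o=robot.observe(); print(o["t"],o["grip_width"],o["grip_force"],np.array(o["contact_force"])-np.load("f0.npy"),RS.T@(o["tcp_pos"][:2]-C0),o["tcp_pos"][2])
E
```

```text
34.6167 0.4295695718770616 [-1.00303636  0.82746629 -0.89436879]
35.1167 0.14914224011862948 20.003793239593506 [ 1.56730517  4.56018948 -1.00382624] [-34.81478323   1.5597002 ] 50.34941675056877
```

The handle is gripped: width 13.7 mm, force 20 N. Now I lift a little, check the force, then follow the arc.

```bash
python3 - <<'E'
from push import *
Y=1.8; g0=None
def pose(a):
    c,s=np.cos(a),np.sin(a); return st(78-113*c+8*s,Y,78+113*s+8*c-36)
ok=True
for a in [.06,.12,.2,.3]+list(np.arange(.45,1.44,.14))+[1.44]:
    robot.servo_line(pose(a),feed=100); o=robot.observe(); d=np.array(o["contact_force"])-np.load("f0.npy"); print(round(a,2),round(o["t"],2),d.round(1),(o["tcp_pos"]-pose(a)).round(1),round(o["grip_width"],3))
    if np.linalg.norm(d)>(10 if a<.25 else 20): ok=False; break
print(ok)
im=viewer.read_camera("scene")
for d in viewer.pinpoint("lever_grip","scene")[:2]:
    X=w("scene",d["at"]); print(round(d["confidence"],2),(RS.T@(X[:2]-C0)).round(1),X[2].round())
E
```

```text
0.06 35.37 [0.2 0.8 1. ] [ 0.1 -0.2  0.3] 0.151
0.12 35.62 [-0.3 -0.3 -0.2] [ 0.1 -0.2  0.4] 0.154
0.2 35.87 [-1.  -0.6  0.5] [ 0.  -0.1  0.4] 0.148
0.3 36.13 [-1.3 -0.3  0.9] [-0.1 -0.1  0.2] 0.149
0.45 36.45 [-2.2  0.4  2.7] [-0.1 -0.1  0.2] 0.149
0.59 36.76 [-2.5 -1.6  2.1] [-0.1 -0.2  0.1] 0.151
0.73 37.07 [-3.6 -1.3  3.6] [ 0.1 -0.3  0.2] 0.153
0.87 37.38 [-2.8 -1.4  2.7] [ 0.4 -0.5  0.3] 0.152
1.01 37.68 [-2.7 -1.9  1.1] [ 0.6 -0.6  0.3] 0.149
1.15 37.99 [-1.7 -2.5  1.6] [ 0.5 -0.7  0.2] 0.149
1.29 38.3 [-2.5 -3.6  1.4] [ 0.4 -0.7  0.1] 0.15
1.43 38.61 [-2.1 -4.5  1.2] [ 0.4 -0.8  0.2] 0.152
1.44 38.86 [-4.2 -4.3  3. ] [-0.6 -0.2  0.1] 0.151
True
0.67 [-147.9  365. ] -5.0
0.63 [61.5  2.8] 192.0
```

```bash
python3 - <<'E'
from push import *
grip(0.5)
p=np.array(robot.observe()["tcp_pos"]); robot.servo_line(p+[0,0,110],feed=150); robot.hold(.2)
im=viewer.read_camera("scene"); u,v=px("scene",st(20,0,100)).astype(int)
for n in("lever_grip","tab"):
  for d in viewer.pinpoint(n,"scene")[:2]:
    X=w("scene",d["at"]); print(n,round(d["confidence"],2),(RS.T@(X[:2]-C0)).round(1),X[2].round())
cv2.imwrite("pics/fin.png",cv2.resize(im[v-60:v+60,u-80:u+80,::-1],(640,480),interpolation=cv2.INTER_CUBIC)); print(robot.observe()["t"],robot.observe()["contact_force"])
E
```

```text
lever_grip 0.87 [60.3  0.2] 193.0
lever_grip 0.69 [-301.4  252. ] -2.0
tab 0.61 [-20.7 -62.4] 43.0
40.825 [-0.66836733 -0.57893018 -0.79693368]
```

View pics/fin.png

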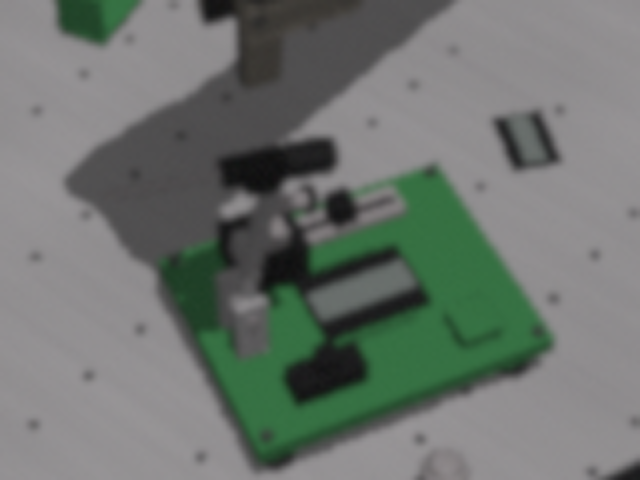

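The lever stands upright near (262,200), the tab is pushed in at (340,205), the carrier lies in place at (365,290) and the gripper is clear, so I hand in.

```bash
python3 -c "
from h import *
print(robot.job_done())"
```

```text
the job is handed in; nothing more can be done
None
```

The job is handed in, with no verdict shown: the tab is home (30 mm of travel, stop felt at about 11 N), the lever is upright (about 1.35 rad by camera) and released, the carrier looks unmoved, and it took about 41 s of the 51 s.

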